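# Shut and lock the cleaned contact grill for putting away

### The job

The contact grill on the worktop has been cleaned and is to be made ready for the cupboard: push its drip tray fully home, push the lid fully down, and once the lid is down push the clip on the front handle in until it is hooked under the lower handle. Do it all by pushing gently with the fingers: do not grip or lift anything, do not shove or tip the grill about, and leave the things standing round it where they are.

Things in the scene. Friction and masses are not known exactly. Their poses are not given: they have to be found in the camera images.
- grill: Contact grill (panini press), black, steel lid panel, loose on rubber feet, 2.6 kg (+-20 percent). Origin on the worktop under the middle of the base; x from its front (handles, robot side) to its back (hinge), y to its left, z up. Base 150 (x) x 200 (y) mm, 52 mm high; shut lid on it 150 x 190 mm, top 101 mm high.
- lower_handle (a point): Middle of the front face of the lower handle, a fixed level bar 130 mm long (along the grill's y), 24 deep, 14 high; at (-119, 0, 44) mm in the grill's frame.
- tray (a joint): Drip tray, slides level out of the grill's right side (towards the grill's -y): metres it stands out, 0 = fully home, at a hard stop. Starts 35 to 75 mm out. About 1.5 N of friction; it stays where it is left.
- tray_tab: Pull tab of the drip tray; origin in the middle of the outer face of its upright lip, axes as the grill's. Lip 56 mm wide (along grill x), 18 mm high, its middle 26 mm above the worktop; with the tray home it is at (0, -138, 26) mm in the grill's frame. Pushing it along the grill's +y slides the tray home.
- lid (a joint): Lid angle in rad: 0 = fully down, at a slightly soft stop; 1.45 = open to its limit. Starts at 0.85 to 1.25, leaning over the base. Stiff hinge (0.6 N m friction): it stays where it is left at any angle, and needs about 2 to 4 N at lid_press to move down.
- lid_hinge (a point): Hinge line of the lid, along the grill's y axis, at (78, 0, 66) mm in the grill's frame.
- lid_press (a point): Point on the outside of the lid, on the flat steel panel near the front edge, in the middle across: 130 mm from the hinge line along the lid towards the handle and 35 mm outwards from it. With the lid down it is at (-52, 0, 101) mm in the grill's frame and its outside faces up; with the lid open the outside faces back and up, away from the robot.
- clip (a joint): Angle in rad of the grey locking clip relative to the lid: 0 = straight down against the handles, at a hard stop (hooked under the lower handle if the lid is down); grows as its lower end swings out to the front and up. Starts at 0.9 to 1.6. Friction 0.03 N m: it stays where it is left. Pushed in before the lid is down, its hook hits the lower handle and blocks the lid.
- clip_plate: Plate of the clip. Origin on its hinge line, which runs along the grill's y axis on the front of the upper handle, in its middle; at (-121, 0, 78) mm in the grill's frame with the lid down. 44 mm wide (y), 4 mm thick, reaching 52 mm from the hinge line (along the plate's own -z), with a hook at its free end that reaches 16 mm inwards.
- lid_handle: Upper handle, a level bar 130 mm long (y), 24 deep, 16 thick on the front of the lid; origin in its middle, 185 mm from the lid's hinge line; at (-107, 0, 76) mm in the grill's frame with the lid down. The clip hangs from the middle of its front.
- clip_lip (a point): Middle of the outer edge of the small finger lip at the free end of the clip, 51 mm from the clip's hinge line; at (-134, 0, 29) mm in the grill's frame when lid is down and clip is in. Pushing the plate or lip from the front (along the grill's +x), or down from above while it stands out, swings the clip in.
- salt: Salt shaker, 44 mm across, 90 mm high, standing near a front corner of the grill (it and the mill swap places by lot); origin under its middle. Bystander.
- mill: Wooden pepper mill, 58 mm across, 170 mm high, standing near the other front corner; origin under its middle. Bystander.
- tuna: Low round tin, 87 mm across, 40 mm high, standing well in front of the grill on the right; origin under its middle. Bystander.

How it is judged:
On the way, in this order (a step that is already met when the one before it is completed fails the run):
1. the lid is fully down (value of joint lid below 0.03 rad), for 0.2 s.
2. then the clip is hooked under the lower handle (value of joint lid below 0.03 rad and value of joint clip below 0.15 rad), for 0.2 s.
At the end, for the whole second after the job is handed in: Drip tray home (within 5 mm), lid down (within 0.03 rad), clip in (within 0.15 rad of its stop, its hook under the lower handle), the grill standing still and level on its feet (all of step 2 and value of joint tray below 0.005 m and angle between grill's own z axis and vertical below 0.05 rad and linear speed of grill below 0.02 m/s); the robot touches nothing.
It fails at once if the grill is lifted (12 mm), tipped (0.12 rad) or shoved more than 50 mm (height (world z) of grill above 0.012 m or angle between grill's own z axis and vertical above 0.12 rad or distance of grill from where it was at the start of the episode above 0.05 m).
It fails at once if a thing beside the grill is moved more than 30 mm or knocked over (distance of any of salt, mill, tuna from where it was at the start of the episode above 0.03 m or angle between any of salt, mill, tuna's own z axis and vertical above 0.3 rad).
It fails at once if the fingers grip or force the tray tab, the clip or the lid handle (over 35 N of contact in all; the lightest pinch comes to 40 N) (contact force between the fingers and tray_tab above 35 N or contact force between the fingers and clip_plate above 35 N or contact force between the fingers and lid_handle above 35 N).
It also fails if it takes over 64 s, if anything falls off the work surface, if the arm or the gripper's body presses on something with over 40 N, if the wrist force passes 120 N, or if a joint passes its speed limit or range.

### The arm

A 6-joint arm with a two-finger parallel gripper is mounted at the origin on a cart in front of the work surface, level with it; the furniture and walls round the work are solid. World frame = base frame: x ahead of the robot, y to its left, z up, the work surface at z = 0. Lengths are in m, angles in rad, forces in N, time in s.
With the tool pointing down it reaches from about 0.35 to 0.775 m from the base axis. Payload 5.5 kg.
Tool frame: the origin (TCP) lies between the finger pads; the fingertips stand 22 mm ahead of it and the grasp point (between the pads) lies 3 mm ahead of it; z points along the fingers, y is the line along which they close (so a half turn about z gives the same grasp; the last joint's range is limited). The gripper opens to 85 mm and grips with 20 to 120 N. Pads are 22 mm wide; open, the fingers measure 114 mm over their backs; the gripper's body (76 mm by 85 mm) begins 54 mm behind the grasp point. The pads swing forward as they close: fully open they stand 13 mm farther back than shut.
Start: joints at [-1.337, 0.313, 0.046, 1.304, 0, 1.431], TCP at [0.21, -0.535, 0.253] pointing down, gripper open.
Joint ranges: [-2.76, 2.76], [-0.86, 1.69], [-1.03, 1.26], [-2.2, 2.34], [-1.47, 1.5], [-3.14, 3.14]. Speed limits (rad/s): [2.57, 2.57, 3.14, 3.14, 3.14, 3.14].

### API

Orientations are given as a unit quaternion [w, x, y, z].
In Python, from workcell import env gives the robot as it stands.
- The arm moves only by the tool nudge_tcp, called as a command line: name --argument value ..., lists and objects as JSON in quotes. Schema: {"type":"object","properties":{"moves":{"type":"string"},"aperture":{"type":"number"},"grip_n":{"type":"number"},"only":{"type":"string"},"quiet":{"type":"boolean"},"lines":{"type":"string"}},"required":["moves"],"additionalProperties":false}. moves is a string of 1 to 8 rows, parted by semicolons, with the numbers parted by spaces; each row has 6 numbers: dx, dy, dz in normalised numbers (1 is 1 m), then a rotation vector rx, ry, rz in parts of the range, where 1.0 means 2 pi rad; each row is the pose to reach, as a shift and turn from the pose commanded when the call began, along the tool's axes at that moment; what a row does not reach only later rows make up. A row lasts 1/8 s, in which the tool goes at most 0.0625 m and 0.188 rad, less where a joint would pass 70% of its speed; a pose out of reach is approached as far as the arm can. aperture is the finger opening in m, set as the call begins (left out keeps the last). The fingers move at their own pace and stop on an object; grip_n is the grip in N (left out, the last holds). Time passes only in rows, so rows that do not move let the fingers close. The tool returns the time, the measured TCP pose, the force, the opening and the grip force at its end. only (a regular expression) keeps the lines of the reply that match it, lines (a string "A,B") keeps lines A to B, and quiet returns only ok. Shift and turn numbers lie between -1 and 1, and a call with a number outside is refused. Input that does not fit is refused with a message, and nothing moves.
- env.get_state(): the state, without advancing time (a new reading comes with each control period).
- env.read_camera(name): name is "scene" or "top"; returns a dict with "image" (384x512x3 uint8, red, green, blue), "K" (3x3 intrinsics, pixels), "R" (3x3) and "t" (3): a world point X has camera coordinates R X + t. Camera axes: x right, y down, z forward; pixel columns grow to the right and rows downward; lengths in m; the calibration is good to about 2 mm. A picture is of the moment at which its call begins. There is no depth.
- env.hand_in(): hands the job in; it is judged then, once.
The state is a dict: "clock": time; "joint_pos": joint angles; "qvel": joint speeds; "tau": joint torques, N m; "tcp_pos": TCP position; "orientation": TCP orientation; "wrist_force": force on the tool from outside, world axes, zero at the start; "ft_torque": the same for the moment, N m; "finger_gap": finger opening in m; "grip_force": force on a finger pad.
Only numpy, scipy, OpenCV 4.12 (cv2) and the standard library are available. Lean on these libraries where they do the work, as an engineer would, in place of code of your own. Each camera call takes 0.05 s, during which the arm holds its last target. There are 200 camera calls.

## Working session

There is one attempt and no reset: what is moved stays moved. The work goes in short steps, Python scripts to look and compute and a tool call to move; the robot and the scene stay as the last step left them, time stands still between calls to the robot, and variables do not carry over. Pictures are saved under pics/ and viewed, at most 10 in all, crops included, and the job is handed in when it is done.

```bash
ls; mkdir -p pics
```

Create h.py:
```python
from workcell import env
import numpy as np, cv2
def snap(n,tag):
    c=env.read_camera(n); cv2.imwrite(f'pics/{tag}.png',c['image'][:,:,::-1]); np.savez(f'pics/{tag}.npz',**{k:c[k] for k in('image','K','R','t')}); return c
def ray(c,u,v):
    d=c['R'].T@np.linalg.inv(c['K'])@np.array([u,v,1.]); return -c['R'].T@c['t'],d
def onz(c,u,v,z):
    o,d=ray(c,u,v); return o+d*(z-o[2])/d[2]
def proj(c,X):
    p=c['K']@(c['R']@np.array(X)+c['t']); return p[:2]/p[2]
```

Run:
```python
from h import *
for n in('scene','top'):
    c=snap(n,n+'0'); print(n,c['K'].tolist(),(-c['R'].T@c['t']).round(3),c['R'].round(2).tolist())
s=env.get_state();print(s)
a=cv2.imread('pics/scene0.png');b=cv2.imread('pics/top0.png')
```

```text
pics
workcell.py
scene [[497.10863376006927, 0.0, 261.09767659681484], [0.0, 497.10863376006927, 185.47611861131332], [0.0, 0.0, 1.0]] [0.069 0.702 0.877] [[-0.84, -0.53, 0.0], [-0.36, 0.56, -0.74], [0.39, -0.63, -0.67]]
top [[378.38642712009016, 0.0, 259.50040823498307], [0.0, 378.38642712009016, 201.23923609467062], [0.0, 0.0, 1.0]] [ 0.357 -0.027  1.013] [[0.14, -0.99, -0.0], [-0.97, -0.13, -0.2], [0.2, 0.03, -0.98]]
{'clock': 0.1, 'joint_pos': array([-1.33661465e+00,  3.13957227e-01,  4.50963572e-02,  1.30358535e+00,
       -6.13315282e-06,  1.43117487e+00]), 'qvel': array([-1.42819282e-03, -2.07945561e-03,  1.69712230e-03,  6.44238559e-04,
        7.85859136e-05, -1.85428196e-04]), 'tau': array([ 2.85949674e-03, -4.81724095e+01,  2.99244440e+01,  1.26545661e-02,
       -9.34269383e-05, -5.77389613e-06]), 'tcp_pos': array([ 0.20984778, -0.53489832,  0.25248138]), 'orientation': array([-8.23880255e-04,  9.82584352e-01,  1.85815257e-01, -4.20522095e-05]), 'wrist_force': array([ 0.74016663, -0.44108507,  0.05818723]), 'ft_torque': array([ 0.01047062, -0.042635  ,  0.04507712]), 'grip_force': 0.0, 'finger_gap': 0.08537672429310965}
```

View pics/scene0.png

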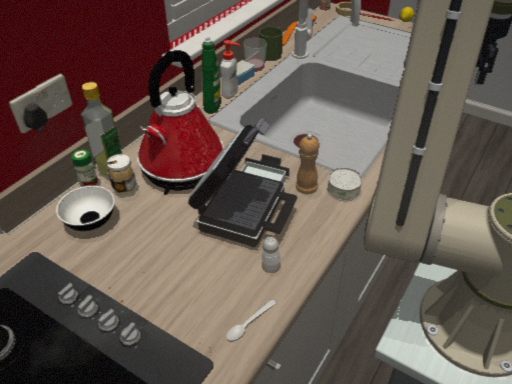

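View pics/top0.png

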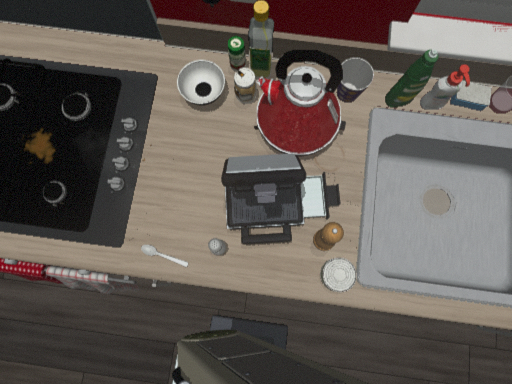

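The scene view shows the grill with its lid leaning open at about (240,165). The tray is out on the right at about (270,170), the mill is at (308,165), the salt at (270,255) and the tin at (345,183). In the top view the base is at about (265,210), the tab at (333,196), the lower handle at (266,236) and the mill base at about (323,240).

Run:
```python
import cv2,numpy as np
a=cv2.imread('pics/top0.png')[140:260,205:355];b=cv2.imread('pics/scene0.png')[110:280,180:330]
a=cv2.resize(a,None,fx=5,fy=5,interpolation=cv2.INTER_CUBIC)
cv2.imwrite('pics/topc.png',cv2.convertScaleAbs(a,alpha=1.8,beta=15))
b=cv2.resize(b,None,fx=3.5,fy=3.5,interpolation=cv2.INTER_CUBIC)
cv2.imwrite('pics/scenec.png',cv2.convertScaleAbs(b,alpha=1.8,beta=15))
```

```text
(no output)
```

View pics/topc.png

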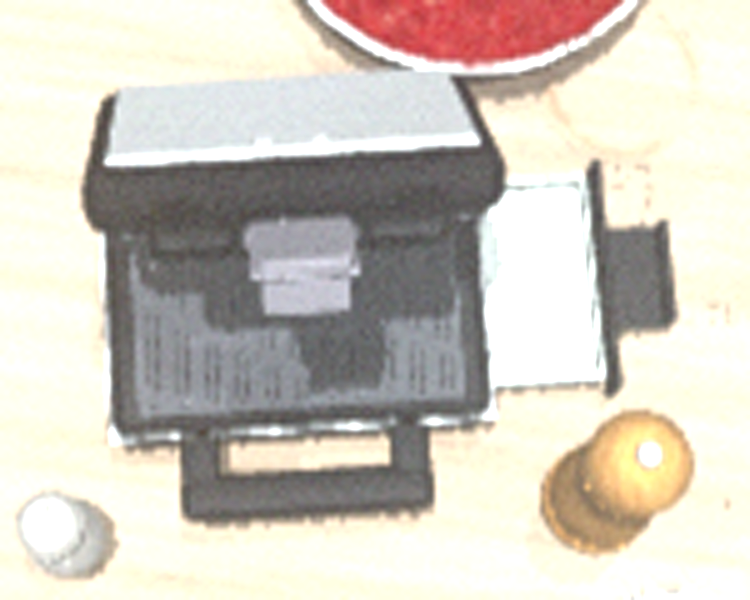

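View pics/scenec.png

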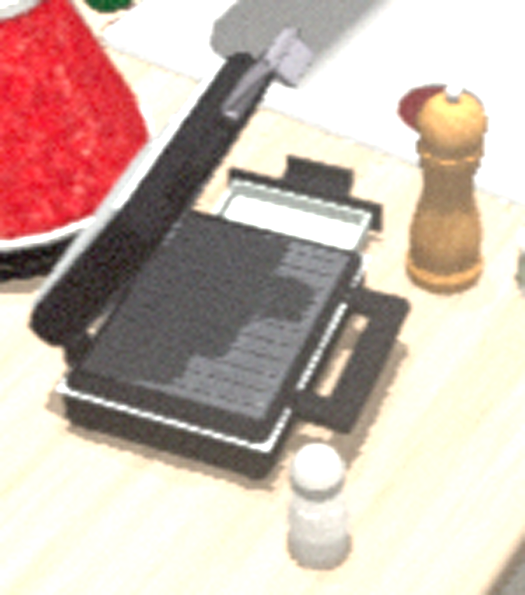

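The crops show the lower handle's front edge from (185,515) to (433,511) in topc. The tab lip runs from (665,222) to (675,325). The grey clip juts forward from the upper handle at (300,265).

Add to h.py:
```python
def ld(t):
    return dict(np.load(f'pics/{t}.npz'))
```

Run:
```python
from h import *
c=ld('top0');s=ld('scene0')
T=lambda u,v,z:onz(c,205+u/5-.4,140+v/5-.4,z)
S=lambda u,v,z:onz(s,180+u/3.5-.35,110+v/3.5-.35,z)
P=dict(hL=T(185,512,.051),hR=T(433,508,.051),bL=T(118,422,.052),bR=T(491,405,.052),tabB=T(665,222,.035),tabF=T(675,322,.035))
P.update(shL=S(350,430,.051-.007),shR=S(408,305,.051),sbFL=S(265,445,.05),sbBL=S(68,388,.05))
P.update(mill=T(592,505,.01),millS=S(444,272,.01),salt=T(75,545,.01),saltS=S(320,548,.01),tuna=onz(c,339,275,.04))
for k,v in P.items(): print(k,v[:2].round(4))
y=P['hL']-P['hR'];print('len',np.linalg.norm(y),'yaw',np.arctan2(-y[0],y[1]))
y2=P['bL']-P['bR'];print(np.linalg.norm(y2),np.arctan2(-y2[0],y2[1]))
x=P['tabB']-P['tabF'];print(np.linalg.norm(x),np.arctan2(x[1],x[0]))
yaw=np.arctan2(-y2[0],y2[1]); R=np.array([[np.cos(yaw),-np.sin(yaw)],[np.sin(yaw),np.cos(yaw)]])
m=(P['hL']+P['hR'])[:2]/2; print('O from handle',m+R@[.119,0],'from base',(P['bL']+P['bR'])[:2]/2+R@[.075,0])
O=m+R@[.119,0]
print('tab in grill',R.T@((P['tabB']+P['tabF'])[:2]/2-O)); 
for k in P: print(k,(R.T@(P[k][:2]-O)).round(3))
# clip: hinge line and tip mid in both views; lid handle
Tp=lambda u,v:(205+u/5-.4,140+v/5-.4); Sp=lambda u,v:(180+u/3.5-.35,110+v/3.5-.35)
def px(p,hmax=0):  # intersect with grill mid plane y=0
    pass
for nm,cam,pts in(('top',c,[Tp(307,295),Tp(303,258),Tp(303,225),Tp(290,170)]),('sc',s,[Sp(293,58),Sp(240,110)])):
    for u,v in pts:
        o,d=ray(cam,u,v); n=np.r_[R[:,1],0]; t=(n@np.r_[O,0]-n@o)/(n@d); X=o+d*t; print(nm,np.r_[R.T@(X[:2]-O),X[2]].round(3))
```

```text
hL [0.4439 0.0346]
hR [ 0.4629 -0.09  ]
bL [0.4848 0.0753]
bR [ 0.5193 -0.1131]
tabB [ 0.6325 -0.1954]
tabF [ 0.5791 -0.2057]
shL [0.4382 0.0331]
shR [ 0.461 -0.083]
sbFL [0.4745 0.0781]
sbBL [0.6108 0.1056]
mill [ 0.4803 -0.1759]
millS [ 0.4754 -0.1674]
salt [0.4225 0.0923]
saltS [0.4179 0.1022]
tuna [ 0.3957 -0.2202]
len 0.1260318614389101 yaw 0.15136415742806866
0.19153807265135744 0.1810395960070771
0.05441070701745945 0.19048251692860818
O from handle [ 0.57045022 -0.00624295] from base [ 0.5757976  -0.00542599]
tab in grill [-0.00019775 -0.19752162]
hL [-0.117  0.063]
hR [-0.121 -0.063]
bL [-0.07   0.096]
bR [-0.07  -0.096]
tabB [ 0.027 -0.197]
tabF [-0.027 -0.198]
shL [-0.123  0.063]
shR [-0.122 -0.056]
sbFL [-0.079  0.1  ]
sbBL [0.06  0.103]
mill [-0.119 -0.151]
millS [-0.122 -0.141]
salt [-0.128  0.124]
saltS [-0.131  0.134]
tuna [-0.21  -0.179]
top [-0.048  0.     0.24 ]
top [-0.022 -0.     0.2  ]
top [-0.015 -0.     0.231]
top [ 0.08   0.    -0.017]
sc [-0.057  0.     0.278]
sc [-0.022 -0.     0.229]
```

Add to h.py:
```python
from scipy.spatial.transform import Rotation as Rn
O=np.array([.573,-.006,0]);YAW=.178
G=Rn.from_euler('z',YAW)
def st():
    s=env.get_state();q=s['orientation'];return s,Rn.from_quat(np.r_[q[1:],q[0]])
def go(*goals,tilt=0):
    "goals: TCP in grill frame; tilt: tool z leans towards grill +x by tilt"
    s,Rt=st()
    D=G*Rn.from_euler('y',-tilt)*Rn.from_matrix(np.diag([1.,-1,-1]))
    print('now',(G.inv().apply(s['tcp_pos']-O)).round(4),'t',round(s['clock'],2),'rot',(Rt.inv()*D).as_rotvec().round(3))
    for g in goals: print(g,'->',Rt.inv().apply(G.apply(g)+O-s['tcp_pos']).round(4))
```

Run:
```python
from h import *
go([0,-.25,.23],[0,-.25,.042],[0,-.16,.042])
c=ld('top0')
for u,v,z in((299,157,.0),(299,153,.02),(257,120,.03)): print(G.inv().apply(onz(c,u,v,z)-O).round(3))
```

```text
now [-0.4511 -0.4562  0.2525] t 0.1 rot [-0.002 -0.     0.196]
[0, -0.25, 0.23] -> [ 0.4826 -0.1145  0.0228]
[0, -0.25, 0.042] -> [ 0.4825 -0.1142  0.2108]
[0, -0.16, 0.042] -> [ 0.5    -0.2025  0.2109]
[ 0.116 -0.103  0.   ]
[ 0.121 -0.102  0.02 ]
[0.219 0.01  0.03 ]
```

The rows are not in the units I measure in: turns go in shares of 2 pi rad. I convert before sending: 0.196 rad / 6.2832 = 0.0312.

nudge_tcp --moves "0.06 -0.014 0.003 0 0 0.008;0.12 -0.028 0.006 0 0 0.0159;0.18 -0.042 0.009 0 0 0.0239;0.24 -0.056 0.012 0 0 0.0312;0.3 -0.07 0.015 0 0 0.0312;0.36 -0.085 0.018 0 0 0.0312;0.42 -0.1 0.02 0 0 0.0312;0.48 -0.114 0.022 0 0 0.0312" --aperture 0 --grip_n 20

```text
clock: 1.1
tcp_pos: [0.6165, -0.2524, 0.2308]
orientation: [-0.0, 0.996, 0.089, -0.0]
wrist_force: [0.4, -0.2, 0.3]
finger_gap: 0.0003
grip_force: 0.0
```

Run:
```python
from h import *
go([0,-.25,.042],[0,-.215,.042],[0,-.1525,.042])
```

```text
now [-0.0008 -0.2502  0.2308] t 1.1 rot [-0.     0.001 -0.   ]
[0, -0.25, 0.042] -> [ 0.0009 -0.0002  0.1888]
[0, -0.215, 0.042] -> [ 0.0009 -0.0352  0.1888]
[0, -0.1525, 0.042] -> [ 0.0009 -0.0977  0.1888]
```

nudge_tcp --moves "0 0 0.06 0 0 0;0 0 0.12 0 0 0;0 0 0.16 0 0 0;0 0 0.187 0 0 0;0 -0.02 0.187 0 0 0;0 -0.035 0.187 0 0 0;0 -0.05 0.187 0 0 0;0 -0.06 0.187 0 0 0"

```text
clock: 2.1
tcp_pos: [0.6052, -0.1942, 0.0459]
orientation: [0.001, 0.996, 0.089, 0.001]
wrist_force: [-0.6, -1.4, 1.8]
finger_gap: 0.0003
grip_force: 1.1
```

nudge_tcp --moves "0 -0.008 0 0 0 0;0 -0.016 0 0 0 0;0 -0.024 0 0 0 0;0 -0.03 0 0 0 0;0 -0.032 0 0 0 0"

```text
clock: 2.72
tcp_pos: [0.5989, -0.1629, 0.0442]
orientation: [-0.0, 0.996, 0.089, -0.0]
wrist_force: [1.5, -1.2, 0.6]
finger_gap: -0.0003
grip_force: 0.8
```

Run:
```python
from h import *
go()
c=snap('top','top1');a=c['image'][130:270,205:355,::-1]
a=cv2.resize(a,None,fx=4,fy=4,interpolation=cv2.INTER_CUBIC);cv2.imwrite('pics/t1c.png',cv2.convertScaleAbs(a,alpha=1.8,beta=15))
```

```text
now [-0.0023 -0.159   0.0442] t 2.73 rot [-0.  0.  0.]
```

View pics/t1c.png

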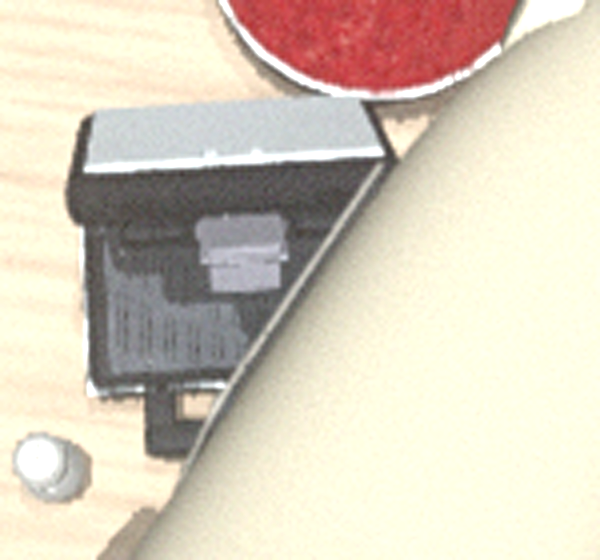

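The arm hides the tray; the grill has not moved. I'll push on in small steps until the force rises.

nudge_tcp --moves "0 -0.003 0 0 0 0;0 -0.004 0 0 0 0;0 -0.004 0 0 0 0"

```text
clock: 3.15
tcp_pos: [0.5981, -0.1594, 0.0441]
orientation: [-0.0, 0.996, 0.089, -0.0]
wrist_force: [0.6, -1.7, 1.0]
finger_gap: 0.0
grip_force: 0.5
```

nudge_tcp --moves "0 -0.002 0 0 0 0;0 -0.003 0 0 0 0;0 -0.003 0 0 0 0"

```text
clock: 3.52
tcp_pos: [0.5975, -0.1563, 0.0442]
orientation: [-0.0, 0.996, 0.089, -0.0]
wrist_force: [0.2, -0.8, 0.4]
finger_gap: 0.0003
grip_force: 0.5
```

```bash
python3 - <<'E'
from h import *
go()
E
```

```text
now [-0.0025 -0.1523  0.0442] t 3.52 rot [-0.  0. -0.]
```

nudge_tcp --moves "0 -0.002 0 0 0 0;0 -0.002 0 0 0 0"

```text
clock: 3.78
tcp_pos: [0.5971, -0.1543, 0.0442]
orientation: [-0.0, 0.996, 0.089, -0.0]
wrist_force: [-0.3, -2.2, -0.7]
finger_gap: 0.0003
grip_force: 0.4
```

nudge_tcp --moves "0 -0.002 0 0 0 0;0 -0.002 0 0 0 0"

```text
clock: 4.03
tcp_pos: [0.597, -0.1534, 0.0443]
orientation: [0.001, 0.996, 0.089, -0.0]
wrist_force: [-1.2, -5.6, -1.6]
finger_gap: -0.0004
grip_force: 2.3
```

nudge_tcp --moves "0 -0.002 0 0 0 0;0 -0.002 0 0 0 0"

```text
clock: 4.28
tcp_pos: [0.597, -0.1529, 0.0444]
orientation: [0.002, 0.996, 0.088, 0.0]
wrist_force: [-0.5, -10.6, -4.1]
finger_gap: 0.0004
grip_force: 4.7
```

Run:
```python
from h import *
go()
```

```text
now [-0.0024 -0.1489  0.0444] t 4.28 rot [ 0.005  0.    -0.002]
```

nudge_tcp --moves "0 0.03 0 0 0 0;0 0.05 -0.01 0 0 0;0 0.06 -0.06 0 0 0;0 0.06 -0.12 0 0 0;0 0.06 -0.18 0 0 0;0 0.06 -0.24 0 0 0;0 0.06 -0.29 0 0 0;0 0.06 -0.29 0 0 0"

```text
clock: 5.28
tcp_pos: [0.6087, -0.2095, 0.3397]
orientation: [0.002, 0.996, 0.089, 0.004]
wrist_force: [0.8, 0.2, 0.0]
finger_gap: 0.0001
grip_force: 0.0
```

Run:
```python
from h import *
go([.075,.02,.335],[.075,.02,.217])
s=snap('scene','s2')['image'][90:270,170:340,::-1]
c=snap('top','t2')['image'][130:270,205:355,::-1]
a=np.hstack([cv2.resize(c,(430,400),interpolation=cv2.INTER_CUBIC),cv2.resize(s,(370,400),interpolation=cv2.INTER_CUBIC)])
cv2.imwrite('pics/c2.png',cv2.convertScaleAbs(a,alpha=1.7,beta=15))
```

```text
now [-0.0009 -0.2066  0.3397] t 5.28 rot [ 0.004 -0.008  0.   ]
[0.075, 0.02, 0.335] -> [ 0.0759 -0.2266  0.0044]
[0.075, 0.02, 0.217] -> [ 0.075  -0.2271  0.1224]
```

View pics/c2.png

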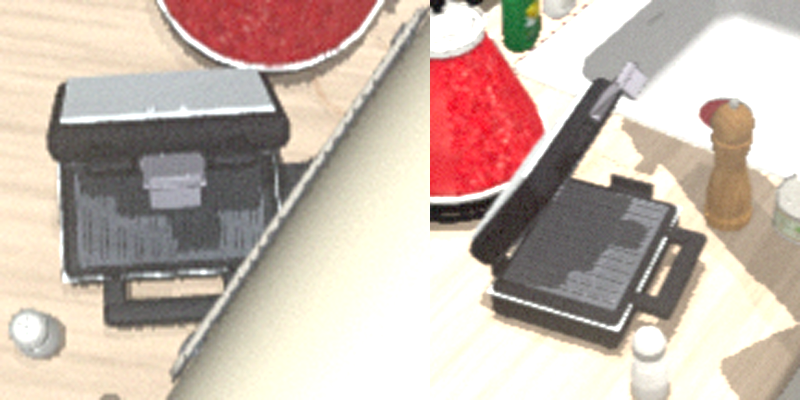

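The tray is home: in the scene half only the tab stands out, at (630,185). The lid is unchanged. Next I'll go over it and behind it.

nudge_tcp --moves "0.015 -0.05 0 0 0 0;0.03 -0.1 0 0 0 0;0.045 -0.15 0 0 0 0;0.06 -0.2 0 0 0 0;0.075 -0.227 0 0 0 0;0.075 -0.227 0.04 0 0 0;0.075 -0.227 0.08 0 0 0;0.075 -0.227 0.12 0 0 0"

```text
clock: 6.38
tcp_pos: [0.6393, 0.0278, 0.2105]
orientation: [-0.001, 0.996, 0.089, -0.002]
wrist_force: [-0.4, 0.2, -0.9]
finger_gap: -0.0
grip_force: 0.0
```

nudge_tcp --moves "0 0 0 0 0 0"

```text
clock: 6.5
tcp_pos: [0.6371, 0.0277, 0.2085]
orientation: [-0.001, 0.996, 0.089, -0.006]
wrist_force: [-0.7, -0.2, -0.5]
finger_gap: -0.0003
grip_force: 0.0
```

Run:
```python
from h import *
go([.048,.02,.216],[.0235,.02,.2056],[.0015,.02,.1903],[-.017,.02,.171],[-.0314,.02,.148],[-.041,.02,.123],[-.041,.02,.119])
```

```text
now [0.0691 0.0218 0.2085] t 6.5 rot [-0.003  0.011  0.   ]
[0.048, 0.02, 0.216] -> [-0.0212  0.0018 -0.0073]
[0.0235, 0.02, 0.2056] -> [-0.0455  0.0018  0.0034]
[0.0015, 0.02, 0.1903] -> [-0.0674  0.0019  0.0189]
[-0.017, 0.02, 0.171] -> [-0.0857  0.0019  0.0385]
[-0.0314, 0.02, 0.148] -> [-0.0998  0.002   0.0616]
[-0.041, 0.02, 0.123] -> [-0.1091  0.0021  0.0867]
[-0.041, 0.02, 0.119] -> [-0.1091  0.0021  0.0907]
```

nudge_tcp --moves "-0.015 0 -0.004 0 0 0;-0.027 0 -0.004 0 0 0;-0.038 0 0 0 0 0;-0.048 0 0.005 0 0 0;-0.048 0 0.005 0 0 0"

```text
clock: 7.12
tcp_pos: [0.5931, 0.0184, 0.2098]
orientation: [0.0, 0.996, 0.089, 0.0]
wrist_force: [0.5, 0.5, 0.7]
finger_gap: 0.0002
grip_force: 0.2
```

Run:
```python
from h import *
go([.0235,.02,.2056],[.0015,.02,.1903],[-.017,.02,.171],[-.0314,.02,.148],[-.041,.02,.123],[-.041,.02,.119])
s=snap('scene','s3')['image'][90:270,170:340,::-1]
c=snap('top','t3')['image'][130:270,205:355,::-1]
a=np.hstack([cv2.resize(c,(430,400),interpolation=cv2.INTER_CUBIC),cv2.resize(s,(370,400),interpolation=cv2.INTER_CUBIC)])
cv2.imwrite('pics/c3.png',cv2.convertScaleAbs(a,alpha=1.7,beta=15))
```

```text
now [0.0241 0.0204 0.2098] t 7.12 rot [ 0.    -0.    -0.001]
[0.0235, 0.02, 0.2056] -> [-0.0006  0.0004  0.0042]
[0.0015, 0.02, 0.1903] -> [-0.0226  0.0004  0.0195]
[-0.017, 0.02, 0.171] -> [-0.0411  0.0004  0.0388]
[-0.0314, 0.02, 0.148] -> [-0.0555  0.0004  0.0618]
[-0.041, 0.02, 0.123] -> [-0.0651  0.0004  0.0868]
[-0.041, 0.02, 0.119] -> [-0.0651  0.0004  0.0908]
```

View pics/c3.png

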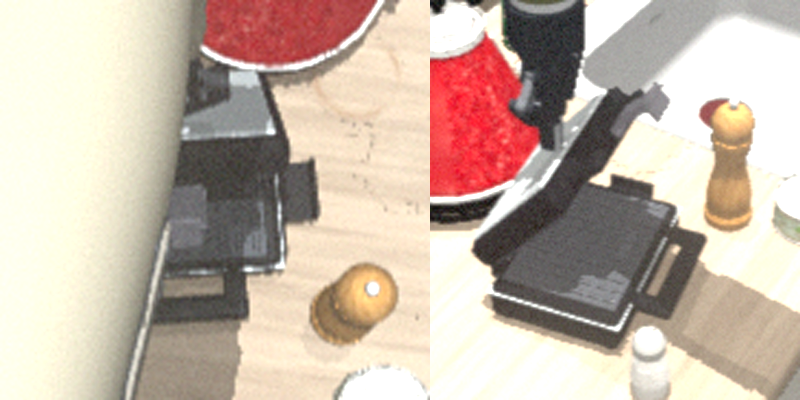

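The fingers are behind the lid panel, at (553,140) in the scene half, and the lid has begun to move. I'll follow the arc down.

nudge_tcp --moves "-0.012 0 0.011 0 0 0;-0.023 0 0.02 0 0 0;-0.033 0 0.029 0 0 0;-0.041 0 0.039 0 0 0;-0.049 0 0.05 0 0 0;-0.056 0 0.062 0 0 0;-0.061 0 0.074 0 0 0;-0.063 0 0.08 0 0 0"

```text
clock: 8.22
tcp_pos: [0.5306, 0.0075, 0.128]
orientation: [-0.0, 0.996, 0.089, -0.001]
wrist_force: [-0.4, 0.2, 1.1]
finger_gap: -0.0004
grip_force: 0.8
```

nudge_tcp --moves "0 0 0 0 0 0"

```text
clock: 8.35
tcp_pos: [0.5311, 0.0077, 0.1284]
orientation: [-0.0, 0.996, 0.089, -0.001]
wrist_force: [0.9, -0.3, 0.0]
finger_gap: 0.0001
grip_force: 0.0
```

Run:
```python
from h import *
go([-.041,.02,.123],[-.041,.02,.119])
```

```text
now [-0.0389  0.0209  0.1284] t 8.35 rot [-0.001  0.001 -0.   ]
[-0.041, 0.02, 0.123] -> [-0.0021  0.0009  0.0054]
[-0.041, 0.02, 0.119] -> [-0.0021  0.0009  0.0094]
```

nudge_tcp --moves "-0.002 0 0.004 0 0 0;-0.002 0 0.006 0 0 0;-0.002 0 0.006 0 0 0"

```text
clock: 8.72
tcp_pos: [0.5297, 0.0071, 0.1232]
orientation: [-0.0, 0.996, 0.089, -0.0]
wrist_force: [-0.5, 0.5, 0.5]
finger_gap: -0.0001
grip_force: 0.0
```

nudge_tcp --moves "0 0 0.002 0 0 0;0 0 0.003 0 0 0;0 0 0.003 0 0 0"

```text
clock: 9.1
tcp_pos: [0.5298, 0.0071, 0.1229]
orientation: [0.0, 0.996, 0.089, 0.001]
wrist_force: [-6.9, 0.5, 18.1]
finger_gap: -0.0
grip_force: 9.2
```

nudge_tcp --moves "0 0 0.002 0 0 0;0 0 0.002 0 0 0"

```text
clock: 9.35
tcp_pos: [0.5298, 0.0071, 0.1228]
orientation: [0.001, 0.996, 0.089, 0.001]
wrist_force: [-11.5, 1.5, 31.4]
finger_gap: 0.0003
grip_force: 15.9
```

nudge_tcp --moves "0 0 0.002 0 0 0;0 0 0.002 0 0 0"

```text
clock: 9.6
tcp_pos: [0.5298, 0.0071, 0.1227]
orientation: [0.001, 0.996, 0.089, 0.002]
wrist_force: [-16.5, 1.6, 45.1]
finger_gap: 0.0001
grip_force: 22.5
```

Run:
```python
from h import *
go()
s=snap('scene','s4')['image'][90:270,170:340,::-1]
c=snap('top','t4')['image'][130:270,205:355,::-1]
a=np.hstack([cv2.resize(c,(430,400),interpolation=cv2.INTER_CUBIC),cv2.resize(s,(370,400),interpolation=cv2.INTER_CUBIC)])
cv2.imwrite('pics/c4.png',cv2.convertScaleAbs(a,alpha=1.7,beta=15))
```

```text
now [-0.0402  0.0205  0.1227] t 9.6 rot [ 0.002 -0.004  0.   ]
```

View pics/c4.png

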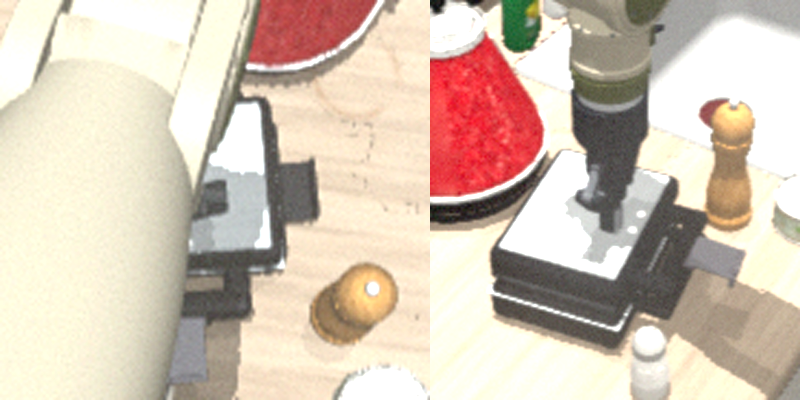

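The lid is down flat; it stopped at z=0.1228, so the tip is at 0.101. The clip juts forward at (715,258) in the scene half. I'll lift off and go above the clip.

nudge_tcp --moves "0 0 -0.025 0 0 0;0 0 -0.05 0 0 0;-0.04 0.01 -0.05 0 0 0;-0.08 0.02 -0.05 0 0 0;-0.125 0.02 -0.05 0 0 0;-0.125 0.02 -0.05 0 0 0"

```text
clock: 10.45
tcp_pos: [0.407, -0.0345, 0.166]
orientation: [-0.0, 0.996, 0.088, -0.001]
wrist_force: [0.9, 0.4, 0.4]
finger_gap: 0.0
grip_force: 0.0
```

nudge_tcp --moves "0 0 0 0 0 0"

```text
clock: 10.58
tcp_pos: [0.4111, -0.035, 0.1668]
orientation: [0.0, 0.996, 0.089, 0.001]
wrist_force: [0.1, 0.3, 0.6]
finger_gap: -0.0
grip_force: 0.0
```

Run:
```python
from h import *
go([-.165,0,.11],[-.165,0,.052])
```

```text
now [-0.1645  0.0002  0.1668] t 10.57 rot [ 0.001 -0.002 -0.   ]
[-0.165, 0, 0.11] -> [-0.0006  0.0001  0.0568]
[-0.165, 0, 0.052] -> [-7.000e-04  1.000e-04  1.148e-01]
```

nudge_tcp --moves "0 0 0.025 0 0 0;0 0 0.04 0 0 0;0 0 0.05 0 0 0;0 0 0.058 0 0 0;0 0 0.066 0 0 0;0 0 0.073 0 0 0;0 0 0.08 0 0 0"

```text
clock: 11.45
tcp_pos: [0.4105, -0.0348, 0.0861]
orientation: [0.0, 0.996, 0.089, 0.0]
wrist_force: [0.7, -0.4, 0.8]
finger_gap: 0.0003
grip_force: 0.4
```

nudge_tcp --moves "0 0 0.007 0 0 0;0 0 0.014 0 0 0;0 0 0.021 0 0 0;0 0 0.028 0 0 0;0 0 0.034 0 0 0"

```text
clock: 12.08
tcp_pos: [0.4097, -0.0347, 0.0517]
orientation: [0.0, 0.996, 0.089, -0.0]
wrist_force: [-0.0, -0.3, -0.6]
finger_gap: 0.0001
grip_force: 0.0
```

Run:
```python
from h import *
go([-.15,0,.05])
```

```text
now [-0.1658  0.0007  0.0517] t 12.07 rot [-0.     0.001 -0.   ]
[-0.15, 0, 0.05] -> [0.0158 0.0007 0.0017]
```

nudge_tcp --moves "0.005 0 0 0 0 0;0.01 0 0 0 0 0;0.014 0 0 0 0 0;0.016 0 0 0 0 0"

```text
clock: 12.58
tcp_pos: [0.4265, -0.0319, 0.0525]
orientation: [0.0, 0.996, 0.089, 0.0]
wrist_force: [-1.1, -0.8, -0.2]
finger_gap: -0.0003
grip_force: 0.3
```

nudge_tcp --moves "0.002 0 0 0 0 0;0.003 0 0 0 0 0;0.003 0 0 0 0 0"

```text
clock: 12.95
tcp_pos: [0.4278, -0.0315, 0.0522]
orientation: [0.0, 0.996, 0.089, -0.001]
wrist_force: [-4.9, -1.9, 3.6]
finger_gap: 0.0004
grip_force: 2.9
```

nudge_tcp --moves "0.002 0 0 0 0 0;0.002 0 0 0 0 0"

```text
clock: 13.2
tcp_pos: [0.4281, -0.0313, 0.0519]
orientation: [0.001, 0.996, 0.089, -0.003]
wrist_force: [-10.4, -4.0, 6.6]
finger_gap: -0.0002
grip_force: 4.6
```

Run:
```python
from h import *
go()
s=snap('scene','s5')['image'][130:250,210:330,::-1]
cv2.imwrite('pics/c5.png',cv2.convertScaleAbs(cv2.resize(s,(600,600),interpolation=cv2.INTER_CUBIC),alpha=1.7,beta=15))
```

```text
now [-0.1471  0.0007  0.0519] t 13.2 rot [ 0.001  0.005 -0.001]
```

View pics/c5.png

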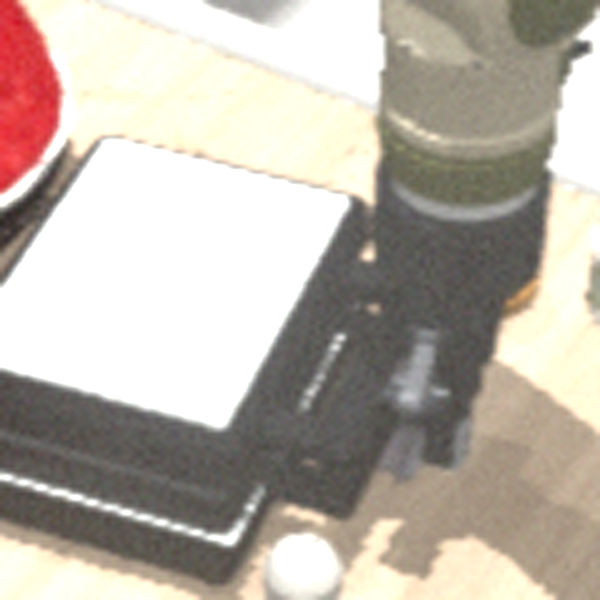

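The finger is against the clip, which hangs nearly vertical at (400,450), and the force is rising at the expected place. I'll press slightly more, then back off and look.

nudge_tcp --moves "0.002 0 0 0 0 0;0.003 0 0 0 0 0;0.003 0 0 0 0 0"

```text
clock: 13.62
tcp_pos: [0.4282, -0.0311, 0.0516]
orientation: [0.001, 0.996, 0.088, -0.005]
wrist_force: [-18.5, -6.1, 13.8]
finger_gap: 0.0
grip_force: 6.6
```

nudge_tcp --moves "-0.02 0 0 0 0 0;-0.04 0 0 0 0 0;-0.045 0.03 -0.05 0 0 0;-0.045 0.08 -0.1 0 0 0;-0.045 0.13 -0.15 0 0 0;-0.045 0.18 -0.2 0 0 0;-0.045 0.23 -0.22 0 0 0;-0.045 0.28 -0.22 0 0 0"

```text
clock: 14.62
tcp_pos: [0.4407, -0.3159, 0.2756]
orientation: [0.002, 0.996, 0.089, 0.003]
wrist_force: [1.0, -1.1, -0.1]
finger_gap: 0.0003
grip_force: 0.0
```

Run:
```python
from h import *
s=snap('scene','s6')['image'][130:250,210:330,::-1]
t=snap('top','t6')['image'][140:290,200:350,::-1]
f=lambda i:cv2.resize(i,(400,400),interpolation=cv2.INTER_CUBIC)
cv2.imwrite('pics/c6.png',cv2.convertScaleAbs(np.hstack([f(s),f(t)]),alpha=1.8,beta=25))
```

```text
(no output)
```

View pics/c6.png

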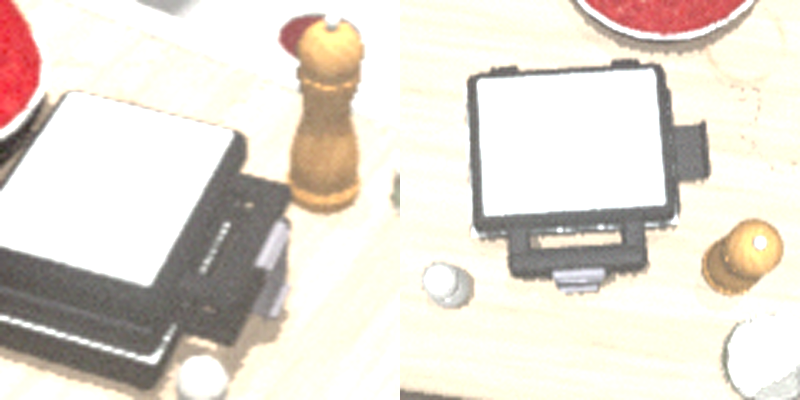

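The lid is shut and the clip hangs down at the front, with its lip at (578,288) in the right half. The tab is at (708,150). I'll check both against projections.

Run:
```python
from h import *
c=ld('top0')
P=lambda *p:(((proj(c,G.apply(p)+O))-[200,140])/.375+[400,0]).round(0)
print('lip in',P(-.134,0,.029),'clip .3',P(-.121-.051*np.sin(.3)-.013*np.cos(.3),0,.078-.051*np.cos(.3)+.013*np.sin(.3)))
print('tab edge',P(.0,-.138,.035),P(0,-.148,.035),'base R',P(-.075,-.1,.052), 'handle front',P(-.119,.065,.051),P(-.119,-.065,.051))
```

```text
lip in [577. 286.] clip .3 [578. 301.]
tab edge [710. 144.] [720. 144.] base R [679. 218.] handle front [509. 271.] [645. 265.]
```

Everything matches the finished state, so I'm handing in.

nudge_tcp --moves "0 0 0 0 0 0;0 0 0 0 0 0"

```text
clock: 14.98
tcp_pos: [0.4388, -0.3121, 0.272]
orientation: [-0.0, 0.996, 0.089, -0.0]
wrist_force: [-0.8, -0.0, -0.3]
finger_gap: -0.0001
grip_force: 0.0
```

```bash
python3 -c "
from workcell import env
print(env.hand_in())"
```

```text
the job is handed in; nothing more can be done
None
```

I pushed the tray home, the lid down and then the clip in under the lower handle, and handed the job in at about 15 s; the final pictures agree with that, but the hand-in gave no verdict.

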